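# Clearing pulse on the coffee grinder

## Robot

A 6-joint arm with a two-finger parallel gripper is mounted at the origin on a cart in front of the work surface, level with it; the furniture and walls round the work are solid. World frame = base frame: x ahead of the robot, y to its left, z up, the work surface at z = 0. Lengths are in m, angles in rad, forces in N, time in s.
With the tool pointing down it reaches from about 0.3 to 0.875 m from the base axis. Payload 4.2 kg.
Tool frame: the origin (TCP) lies on the centre line of the jaws, within the pads' length; the fingertips stand env.nose_length ahead of it and the grasp point (between the pads) lies 3 mm ahead of it (env.nose_length is the distance from the TCP to the fingertips, in m); z points along the fingers, y is the line along which they close (so a half turn about z gives the same grasp; the last joint's range is limited). The gripper opens to 85 mm and grips with 20 to 120 N. Pads are 22 mm wide; open, the fingers measure 114 mm over their backs; the gripper's body (76 mm by 85 mm) begins 54 mm behind the grasp point. The pads swing forward as they close: fully open they stand 13 mm farther back than shut.
Start: joints at [-1.282, 0.32, 1.565, -0, 1.257, -0.02], TCP at [0.175, -0.548, 0.253] pointing down, gripper open.
Joint ranges: [-3.11, 3.11], [-0.84, 2.01], [0.21, 2.61], [-1.34, 4.49], [0.05, 2.63], [-2.56, 2.56]. Speed limits (rad/s): [2.57, 2.57, 3.14, 3.14, 3.14, 3.14].

## Interface

Orientations are given as a unit quaternion [w, x, y, z].
In Python, from rig import read_state, imaging, env gives the robot as it stands. The module is installed in compiled form; this text tells all that it offers.
- The arm moves only by the tool servo_tool, never from a script. Its argument "series" is one flat list of numbers, 4 for each row, row after row: the shift along the world's x, y, z in cm, then the turn about the world's z in units of 5 degrees (1.0 is 5 degrees). A call has 1 to 5 rows; each row is the pose to reach, as a shift and turn from the pose commanded when the call began; what a row does not reach only later rows make up. A row lasts 1/8 s, in which the tool goes at most 62.5 mm and 10.7 degrees, less where a joint would pass 70% of its speed; a pose out of reach is approached as far as the arm can. A call with a gripper value outside its range is refused whole. "claw" is the finger opening in cm, from 0 to 8.54, set as the call begins (left out, the last holds). The fingers move at their own pace and stop on an object; "newtons" is the grip in N (left out, the last holds). Time passes only in rows, so rows that repeat a pose let the fingers close. It gives the time, the measured TCP pose, the force, the opening and the grip force at its end, in the units of the state.
- read_state(): the state, without advancing time (a new reading comes with each control period).
- imaging.snapshot(name): name is "side" or "top"; returns the picture (400x640x3 uint8, red, green, blue); there is no depth.
- imaging.camera_params(name): a dict with "camera_matrix" (3x3 intrinsics, pixels), "xyz" and "orientation" of the camera in the world. Camera axes: x right, y up, looking along -z (the intrinsics and any distortion apply to the point x, -y, -z); pixel columns grow to the right and rows downward; lengths in m; the calibration is good to about 2 mm. A picture is of the moment at which its call begins. camera_params takes no time and is no camera call.
- env.close_job(): hands the job in; it is judged then, once.
The state is a dict: "clock": time; "joints": joint angles; "dq": joint speeds; "joint_torque": joint torques, N m; "position": TCP position; "tool_rot": TCP orientation; "ft_force": force on the tool from outside, world axes, zero at the start; "ft_torque": the same for the moment, N m; "finger_gap": opening from 0.0 (shut) to 1.0 (fully open); "grip_force": force on a finger pad.
Only numpy, scipy, OpenCV 4.12 (cv2) and the standard library are available. Lean on these libraries where they do the work, as an engineer would, in place of code of your own. Each camera call takes 0.05 s, during which the arm holds its last target. There are 200 camera calls.

## Task

The coffee grinder has just been brushed out and wants a clearing pulse: take its lid by the grip bar, push it straight down into the bayonet collar until it sits home, then turn it clockwise to the yellow pulse mark, half of the way to the red lock mark, and hold it there against the return spring for a good three seconds. Never turn it on into the lock click, where the motor would keep running, and do not shift the other coffee things. Finish still gripping the lid at the pulse mark: the spring would turn it back if you let go.

Things in the scene. Friction and masses are not known exactly. Their poses are not given: they have to be found in the camera images.
- grinder: Cordless coffee grinder, round, silver, 113 mm in diameter with a black collar on top, 108.5 mm tall, stuck to the worktop by its foot (it cannot move). Origin: centre of its underside, z up. Under the collar's lips lies the sprung switch ring: its floor, on which the seated lid rests, is 92 mm above the worktop; its three pockets, 11 mm wide, stand below the entry gaps at rest.
- grinder_mouth (a point): Centre of the grinder's mouth, level with the collar's top, 108.5 mm above the worktop. The mouth is 79.6 mm wide between three inward lips, 4.8 mm thick, their top flush with the collar's.
- entry_gap (a point): One of the three entry gaps between the lips, each 14 mm wide, each with a white dot beside it on the collar. They lie in the directions 0 (this one, 43.5 mm from the axis), 120 and 240 degrees from the grinder's x axis.
- pulse_mark (a point): Yellow bar on the collar's top, the pulse mark of the first gap, 52 mm from the axis, 25 degrees clockwise (seen from above) of its white dot; the red lock dot is at 50 degrees. The other two gaps have the same marks. A tick of the lid stands beside a yellow bar when the lid is at pulse.
- lid: Round grey lid, 80 mm across, 50 mm tall with its black grip bar, 90 to 180 g, upright on the worktop at the start. Origin: centre of its underside, z up. Its foot is a chamfered plug 76 mm across with three pins. Any pin fits any gap, so it goes in with its yaw equal to the grinder's, or 120 or 240 degrees more; 3 degrees off do no harm. Seated, its underside is 92 mm above the worktop.
- lid_grip (a point): Middle of the top of the grip bar, 50 mm above the lid's underside. The bar lies along the lid's x axis across its middle: 62 mm long, 20 mm thick (along the lid's y, the way to grip it), standing 25 mm proud of the lid's top.
- lid_pin (a point): Tip of one of three round steel bayonet pins, 8 mm thick, which stick out of the plug to 45.5 mm from the axis in the directions 0 (this one), 120 and 240 degrees from the lid's x axis, 6 mm above the underside. A white tick on the lid's top stands over each. With the pins caught on top of the lips the lid sits 14 mm too high.
- switch_ring (a joint): Angle of the sprung ring that the pins carry round: 0 at rest (white dot), growing clockwise from above; 0.44 rad at the yellow pulse mark, click balls resist from 0.62 (about 0.5 N m), click at 0.78, lock from 0.85. The spring turns it back with 0.02 N m at 0 and 0.12 N m at the pulse mark. The lid has 2 degrees of play in it.
- brush: bystander: black stick-shaped cleaning brush, 24 x 167 x 12 mm, lying; origin near its middle, its length along its own y
- portafilter: bystander: portafilter with black handle, 81 x 208 x 28 mm, lying along its own y; origin at the middle
- leveller: bystander: coffee levelling puck, black top and steel foot, 64 mm in diameter, 28 mm tall, no bar on it; origin under its centre
- tamper: bystander: tamper with steel foot 58 mm in diameter and wooden handle, 90 mm tall; origin under its centre
- scoop: bystander: steel coffee scoop with flat handle, 43 x 142 x 28 mm, lying along its own y; origin under its middle
Things that resemble listed ones, but are neither listed nor needed, are in the scene too. Leave any green or purple look-alike of the lid alone.

How it is judged:
By the outcome, as a careful person would: the job done as asked, in the order asked, and still so for the second after the job is handed in, while the arm keeps its last pose, push and grip.
It also fails if it takes over 46 s, if anything falls off the work surface, if the arm or the gripper's body presses on something with over 40 N, if the wrist force passes 120 N, or if a joint passes its speed limit or range.

## Working session

There is one attempt and no reset: what is moved stays moved. The work goes in short steps, Python scripts to look and compute and a tool call to move; the robot and the scene stay as the last step left them, time stands still between calls to the robot, and variables do not carry over. Pictures are saved under pics/ and viewed, at most 10 in all, crops included, and the job is handed in when it is done.

Besides the shell and the picture viewer there is one more tool, called after "Emit:" by a JSON object that holds its "op" and its "data", one argument or row to a line. servo_tool: Moves the arm, as the interface text tells. Its arguments: {"type":"object","properties":{"series":{"type":"array","items":{"type":"number"}},"claw":{"type":"number"},"newtons":{"type":"number"}},"required":["series"]}

```bash
mkdir -p pics
cat > h.py <<'E'
import numpy as np, cv2
from scipy.spatial.transform import Rotation as R
from rig import read_state, imaging, env
def cam(n):
    p=imaging.camera_params(n); q=p["orientation"]
    return np.array(p["camera_matrix"]),np.array(p["xyz"]),R.from_quat([q[1],q[2],q[3],q[0]]).as_matrix(),p
def ray(n,uv):
    K,c,M,p=cam(n); d=np.linalg.solve(K,[uv[0],uv[1],1.]); return c,M@(d*[1,-1,-1])
def onz(n,uv,z):
    c,d=ray(n,uv); return c+d*(z-c[2])/d[2]
def proj(n,P):
    K,c,M,p=cam(n); x=K@((M.T@(np.array(P)-c))*[1,-1,-1]); return x[:2]/x[2]
def save(n,f):
    im=imaging.snapshot(n); cv2.imwrite(f,im[...,::-1]); return im
E
python3 - <<'E'
from h import *
for n in("top","side"):
    save(n,f"pics/{n}0.png"); print(cam(n)[3])
print(env.nose_length, read_state())
E
```

```text
{'camera_matrix': array([[461.7498096 ,   0.        , 320.06990184],
       [  0.        , 461.7498096 , 204.34008647],
       [  0.        ,   0.        ,   1.        ]]), 'xyz': array([ 3.37998939e-01, -9.58615229e-04,  1.27637038e+00]), 'orientation': array([ 0.71367381,  0.07505018, -0.07108983, -0.69280835])}
{'camera_matrix': array([[367.25701985,   0.        , 317.57796667],
       [  0.        , 367.25701985, 190.99047256],
       [  0.        ,   0.        ,   1.        ]]), 'xyz': array([0.54292722, 0.95524613, 0.614667  ]), 'orientation': array([-0.02438119, -0.00765675,  0.51113129,  0.85912266])}
0.022 {'clock': 0.1, 'joints': array([-1.28203857e+00,  3.20233169e-01,  1.56552775e+00,  9.22244198e-07,
        1.25739228e+00, -1.99766853e-02]), 'dq': array([ 0.00133608, -0.00141214, -0.00362197, -0.00027158, -0.00148283,
       -0.00117754]), 'joint_torque': array([-4.51909655e-04, -4.16406441e+01, -2.34705538e+01, -1.76591066e-04,
        4.97068511e-03, -1.56526589e-06]), 'position': array([ 0.17462231, -0.54744876,  0.25257468]), 'tool_rot': array([-7.73293174e-04,  9.88108743e-01,  1.53754688e-01, -1.04110944e-04]), 'ft_force': array([-0.19900639,  0.21226353,  0.15810527]), 'ft_torque': array([-0.01494583,  0.00472573,  0.00112905]), 'grip_force': 0.0, 'finger_gap': 1.0018042246080165}
```

View pics/top0.png

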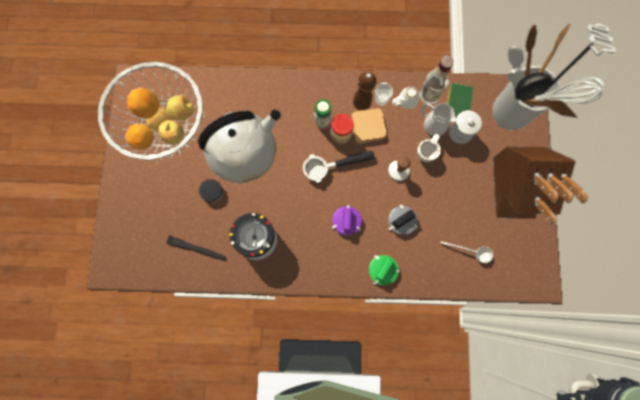

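View pics/side0.png

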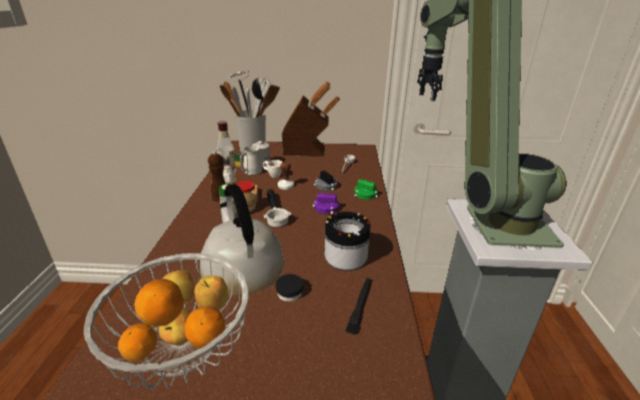

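The grey lid with the black bar is at top (404,221). Its look-alikes are purple (347,221) and green (384,270), and only the grey one fits the description. The grinder's collar is at (252,235), with coloured dots on it. I'll confirm both in one enlarged crop.

Run:
```python
from h import *
im=cv2.imread("pics/top0.png")
a=cv2.resize(im[205:265,222:288],None,fx=6,fy=6,interpolation=cv2.INTER_CUBIC)
b=cv2.resize(im[191:251,371:437],None,fx=6,fy=6,interpolation=cv2.INTER_CUBIC)
cv2.imwrite("pics/crop1.png",np.hstack([a,b]))
for z,uv in((.1085,(253,235)),(.05,(404,221)),(0.05,(384,270)),(.05,(347,221))): print(onz("top",uv,z))
```

```text
[0.49831413 0.17788144 0.1085    ]
[ 0.55630357 -0.21739282  0.05      ]
[ 0.42375923 -0.16378363  0.05      ]
[ 0.55177866 -0.06402353  0.05      ]
```

View pics/crop1.png

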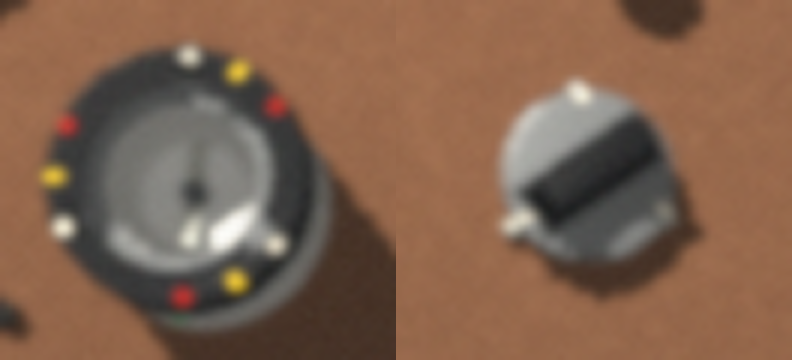

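The crop confirms the grey lid with its black bar and three white ticks. It also shows the grinder's nine marks: white, yellow and red, clockwise. Next I'll fit the centroids.

```bash
cat > fit.py <<'E'
from h import *
def cents(im,mask,u0,u1,v0,v1):
    m=np.zeros(mask.shape,np.uint8); m[v0:v1,u0:u1]=mask[v0:v1,u0:u1]
    return m
def seed(im,pts,chan):
    out=[]
    for u,v in pts:
        ui,vi=int(round(u)),int(round(v)); p=im[vi-3:vi+4,ui-3:ui+4].astype(float)
        w={'w':p.min(2),'y':np.minimum(p[...,0],p[...,1])-p[...,2],'r':p[...,0]-p[...,1]}[chan]
        w=np.clip(w-(w.max()+np.median(w))/2,0,None)
        g=np.mgrid[-3:4,-3:4]; out.append((ui+(w*g[1]).sum()/w.sum(),vi+(w*g[0]).sum()/w.sum()))
    return out
def rigid(model,meas):
    a,b=np.array(model),np.array(meas)[:,:2]
    ca,cb=a.mean(0),b.mean(0); A=a-ca;B=b-cb
    th=np.arctan2((A[:,0]*B[:,1]-A[:,1]*B[:,0]).sum(),(A*B).sum())
    Rm=np.array([[np.cos(th),-np.sin(th)],[np.sin(th),np.cos(th)]])
    t=cb-Rm@ca; return t,np.degrees(th),np.linalg.norm(b-(a@Rm.T+t),axis=1)*1e3
pol=lambda r,d:(r*np.cos(np.radians(d)),r*np.sin(np.radians(d)))
E
python3 - <<'E'
from fit import *
im=cv2.imread("pics/top0.png")[...,::-1]
S=lambda L,o:[(o[0]+(x+.5)/6-.5,o[1]+(y+.5)/6-.5) for x,y in L]
o=(222,205)
mod=[];me=[]
for ch,L,off in(('w',[(189,56),(63,228),(274,244)],0),('y',[(238,72),(54,176),(236,281)],-25),('r',[(277,106),(67,125),(183,297)],-50)):
    c=seed(im,S(L,o),ch)
    base=[0,120,240]
    if ch=='y': pass
    pts=[onz("top",p,.1085) for p in c]
    for b,p in zip(base,pts): mod.append(pol(.052,b+off)); me.append(p)
# order check: first = top dot, second= ccw next
t,th,r=rigid(mod,me); print("grinder",t,th,r.round(1))
Rr=[np.linalg.norm(p[:2]-t)*1e3 for p in me]; print(np.round(Rr,1))
c=seed(im,S([(580-396,92),(518-396,225),(663-396,210)],(371,191)),'w')
P=[onz("top",p,.025) for p in c]; ctr=np.mean(P,0)
print("ticks",np.round(P,4),c)
t2,th2,r2=rigid([pol(.036,a) for a in(-120,0,120)],P); print("lid",t2,th2,r2)
# bar: dark mask
sub=im[191:251,371:437].max(2)
m=(sub<60).astype(np.uint8); n,l,s,cc=cv2.connectedComponentsWithStats(m)
k=l[int(165/6),int((595-396)/6)]; ys,xs=np.where(l==k); (cx,cy),(w,h),a=cv2.minAreaRect(np.c_[xs,ys].astype(np.float32))
q=cv2.boxPoints(((cx,cy),(w,h),a))+[371,191]; Q=np.array([onz("top",p,.05) for p in q]); print("bar",k,len(xs),Q.round(4),Q.mean(0), onz("top",(cx+371,cy+191),.05))
g=read_state(); print(R.from_quat(np.roll(g["tool_rot"],-1)).as_matrix().round(3))
E
```

```text
grinder [0.50150924 0.18406482] -2.8277324042015444 [0.5 0.3 3.4 0.3 0.3 1.2 0.6 0.4 0.2]
[52.1 51.8 48.6 51.8 51.8 53.1 51.8 51.6 52.2]
ticks [[ 0.6016 -0.2146  0.025 ]
 [ 0.5423 -0.1862  0.025 ]
 [ 0.5416 -0.2455  0.025 ]] [(np.float64(401.2831325301205), np.float64(206.35542168674698)), (np.float64(391.048), np.float64(227.256)), (np.float64(412.7291666666667), np.float64(228.13888888888889))]
lid [ 0.56185583 -0.2154553 ] 120.34975591260618 [3.8285944  2.2791112  2.70719641]
bar 1 164 [[ 0.5503 -0.1872  0.05  ]
 [ 0.5867 -0.2356  0.05  ]
 [ 0.5692 -0.248   0.05  ]
 [ 0.5329 -0.1996  0.05  ]] [ 0.55976991 -0.21758645  0.05      ] [ 0.5597054  -0.21752712  0.05      ]
[[ 0.953  0.304 -0.   ]
 [ 0.304 -0.953  0.001]
 [ 0.    -0.002 -1.   ]]
```

Emit:
{"op": "servo_tool", "data": {
  "series": [3, 2, 0, 2, 6, 4, 0, 4, 9, 6, 0, 6, 12, 8, 0, 8, 15, 10, 0, 10],
  "claw": 6
}}

```text
clock: 0.72
position: [0.3255, -0.4469, 0.2529]
tool_rot: [-0.0, 0.829, 0.559, 0.0]
ft_force: [-1.0, 0.2, 0.6]
finger_gap: 0.701
grip_force: 0.0
```

Run:
```python
from fit import *
im=save("top","pics/top1.png")
sub=cv2.resize(im[191:251,371:437],None,fx=4,fy=4,interpolation=cv2.INTER_CUBIC).max(2)
for T in(50,60,75):
    n,l,s,cc=cv2.connectedComponentsWithStats((sub<T).astype(np.uint8))
    k=l[int(165/6*4),int((595-396)/6*4)]; ys,xs=np.where(l==k)
    P=np.array([onz("top",((x+.5)/4-.5+371,(y+.5)/4-.5+191),.05)[:2] for x,y in zip(xs,ys)])
    c=P.mean(0); w,v=np.linalg.eigh(np.cov((P-c).T)); d=v[:,1]
    print(T,k,c.round(4),np.degrees(np.arctan2(d[1],d[0]))%180,np.sqrt(12*w).round(4))
g=read_state(); print(g["position"],g["joints"],g["clock"],g["finger_gap"])
M=R.from_quat(np.roll(g["tool_rot"],-1)).as_matrix(); print(np.degrees(np.arctan2(M[1,1],M[0,1])))
```

```text
Traceback (most recent call last):
  File "h.py", line 10, in onz
    c,d=ray(n,uv); return c+d*(z-c[2])/d[2]
        ~~~^^^^^^
  File "h.py", line 8, in ray
    K,c,M,p=cam(n); d=np.linalg.solve(K,[uv[0],uv[1],1.]); return c,M@(d*[1,-1,-1])
            ~~~^^^
  File "h.py", line 5, in cam
    p=imaging.camera_params(n); q=p["orientation"]
ValueError: time passes only in moves, steps and waits
```

```bash
sed -i 's/^def cam/from functools import lru_cache\n@lru_cache\ndef cam/' h.py
cat > bar.py <<'E'
from fit import *
im=cv2.imread("pics/top1.png")[...,::-1]
sub=cv2.resize(im[191:251,371:437],None,fx=4,fy=4,interpolation=cv2.INTER_CUBIC).max(2)
for T in(50,60,75):
    n,l,s,cc=cv2.connectedComponentsWithStats((sub<T).astype(np.uint8))
    k=l[int(165/6*4),int((595-396)/6*4)]; ys,xs=np.where(l==k)
    P=np.array([onz("top",((x+.5)/4-.5+371,(y+.5)/4-.5+191),.05)[:2] for x,y in zip(xs,ys)])
    c=P.mean(0); w,v=np.linalg.eigh(np.cov((P-c).T)); d=v[:,1]
    print(T,k,c.round(4),np.degrees(np.arctan2(d[1],d[0]))%180,np.sqrt(12*w).round(4))
g=read_state(); print(g["position"],g["joints"],g["clock"],g["finger_gap"])
M=R.from_quat(np.roll(g["tool_rot"],-1)).as_matrix(); print(np.degrees(np.arctan2(M[1,1],M[0,1])))
E
python3 bar.py
```

```text
50 0 [ 0.558 -0.216] 102.5881704771859 [0.1655 0.1805]
60 1 [ 0.5598 -0.2177] 126.06048860785191 [0.0206 0.0606]
75 2 [ 0.5592 -0.219 ] 121.58186187271451 [0.0282 0.0625]
[ 0.32865284 -0.44463009  0.25292429] [-0.95714935  0.28548936  1.61519856  0.00410018  1.24176249 -0.58095358] 0.775 0.7028695337772973
-21.630586175359824
```

Emit:
{"op": "servo_tool", "data": {
  "series": [4, 4, 0, 2, 8, 8, 0, 4, 12, 12, 0, 6, 16, 16, 0, 8, 20, 20, 0, 10]
}}

```text
clock: 1.4
position: [0.5257, -0.2465, 0.253]
tool_rot: [-0.0, 0.515, 0.857, -0.0]
ft_force: [0.7, -0.4, 0.2]
finger_gap: 0.704
grip_force: 0.0
```

Emit:
{"op": "servo_tool", "data": {
  "series": [2, 2, 0, 1.66, 3.5, 3, -4, 1.66, 3.5, 3, -9, 1.66, 3.5, 3, -12, 1.66, 3.5, 3, -12, 1.66]
}}

```text
clock: 2.02
position: [0.558, -0.2172, 0.1306]
tool_rot: [-0.003, 0.454, 0.891, -0.0]
ft_force: [0.8, -0.3, 0.6]
finger_gap: 0.699
grip_force: 0.0
```

Run:
```python
from h import *
g=read_state(); print(g["position"],g["joints"],g["clock"],g["finger_gap"],g["ft_force"])
M=R.from_quat(np.roll(g["tool_rot"],-1)).as_matrix(); print(np.degrees(np.arctan2(M[1,1],M[0,1])))
im=save("side","pics/s1.png"); cv2.imwrite("pics/s1c.png",cv2.resize(im[100:250,250:450,::-1],None,fx=4,fy=4))
```

```text
[ 0.5579903  -0.21715055  0.13056534] [-3.90361120e-01  4.58054392e-01  1.67680717e+00  5.21702761e-05
  1.01341827e+00 -1.01824950e+00] 2.025 0.6986510322024014 [ 0.76023903 -0.25306043  0.61291682]
35.974333173594445
```

View pics/s1c.png

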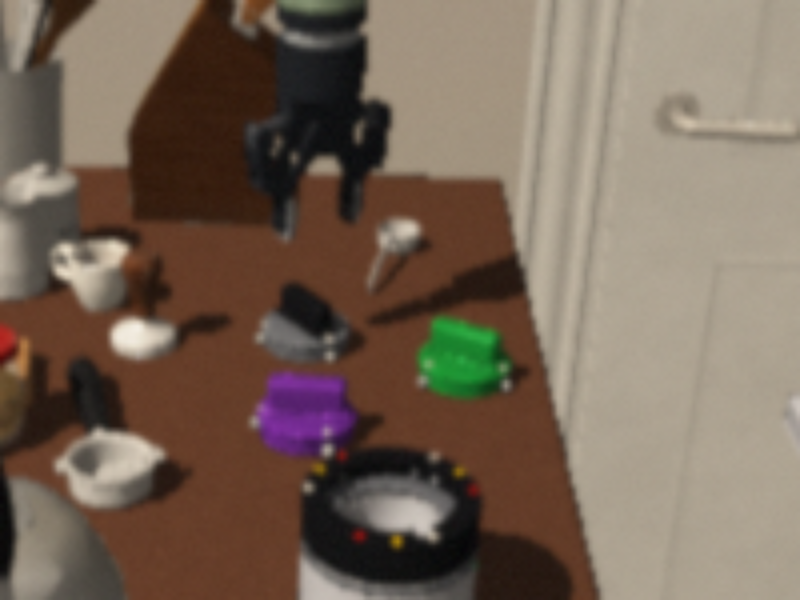

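The gripper is above the grey lid, with the bar at crop (305,310) lying between the fingers. Descending.

Emit:
{"op": "servo_tool", "data": {
  "series": [0.2, 0, -3, 0, 0.2, 0, -6, 0, 0.2, 0, -8, 0, 0.2, 0, -8, 0, 0.2, 0, -8, 0]
}}

```text
clock: 2.7
position: [0.563, -0.2184, 0.0553]
tool_rot: [0.002, 0.454, 0.891, 0.0]
ft_force: [-0.4, -0.3, -0.9]
finger_gap: 0.702
grip_force: 0.0
```

Emit:
{"op": "servo_tool", "data": {
  "series": [-0.25, 0.05, -0.45, 0, -0.25, 0.05, -0.45, 0]
}}

```text
clock: 2.95
position: [0.5591, -0.2173, 0.0492]
tool_rot: [0.0, 0.454, 0.891, 0.0]
ft_force: [-0.7, -0.5, -0.8]
finger_gap: 0.707
grip_force: 0.0
```

Emit:
{"op": "servo_tool", "data": {
  "series": [0, 0, 0, 0, 0, 0, 0, 0, 0, 0, 0, 0, 0, 0, 0, 0, 0, 0, 0, 0],
  "claw": 0.5,
  "newtons": 70
}}

```text
clock: 3.58
position: [0.5597, -0.2174, 0.0493]
tool_rot: [0.001, 0.454, 0.891, 0.0]
ft_force: [0.5, 0.8, 5.3]
finger_gap: 0.219
grip_force: 70.6
```

Emit:
{"op": "servo_tool", "data": {
  "series": [0, 0, 2, 0, 0, 0, 6, 0, 0, 0, 11, 0, 0, 0, 15, 0, 0, 0, 15, 0]
}}

```text
clock: 4.2
position: [0.5605, -0.218, 0.2018]
tool_rot: [0.003, 0.454, 0.891, 0.0]
ft_force: [0.2, 0.3, -1.8]
finger_gap: 0.221
grip_force: 69.9
```

Run:
```python
from fit import *
g=read_state(); print(g["position"],g["clock"],g["finger_gap"],g["ft_force"],g["grip_force"])
im=cv2.imread("pics/top1.png")[...,::-1]
S=lambda L,o:[(o[0]+(x+.5)/6-.5,o[1]+(y+.5)/6-.5) for x,y in L]
mod=[];me=[]
for ch,L,off in(('w',[(189,56),(63,228)],0),('y',[(238,72),(54,176),(236,281)],-25),('r',[(277,106),(67,125),(183,297)],-50)):
    for b,p in zip([0,120,240],seed(im,S(L,(222,205)),ch)): mod.append(pol(.052,b+off)); me.append(onz("top",p,.1085))
t,th,r=rigid(mod,me); print("grinder",t,th,r.round(1))
s=imaging.snapshot("side")
cv2.imwrite("pics/s2.png",s[...,::-1])
sb=cv2.imread("pics/side0.png")[...,::-1]
# side check: yellow / red marks on the collar
for nm,w in(('y',(sb[...,0]>150)&(sb[...,1]>110)&(sb[...,2]<90)),('r',(sb[...,0]>130)&(sb[...,1]<60)&(sb[...,2]<70))):
    m=np.zeros(w.shape,np.uint8); m[205:245,320:375]=w[205:245,320:375]
    n,l,st,cc=cv2.connectedComponentsWithStats(m)
    for c in cc[1:]: print(nm,c.round(1),onz("side",c,.1085).round(4))
off={'y':-25,'r':-50}
for n,o in off.items():
    for b in(0,120,240):
        P=[*(t+np.array(pol(.052,b+o+th))),.1085]; print(n,b,np.round(P,4),proj("side",P).round(1))
```

```text
[ 0.56053117 -0.21795424  0.20180328] 4.2 0.22078734676875025 [ 0.23063048  0.32141192 -1.77918041] 69.92250680923462
grinder [0.50123759 0.18372797] -2.8976474047613645 [0.3 0.2 0.2 0.2 0.8 0.3 0.1 0.2]
y [349. 235.] [0.4982 0.2373 0.1085]
y 0 [0.5472 0.1594 0.1085] [329.  216.6]
y 120 [0.4993 0.2357 0.1085] [348.5 234.6]
y 240 [0.4572 0.1561 0.1085] [364.2 217.2]
r 0 [0.5326 0.1423 0.1085] [334.8 213.2]
r 120 [0.5215 0.2316 0.1085] [339.1 233.2]
r 240 [0.4496 0.1773 0.1085] [367.8 221.8]
```

Emit:
{"op": "servo_tool", "data": {
  "series": [-0.6, 4, 0, 0, -1.2, 8, 0, 0, -1.8, 12, 0, 0, -2.4, 16, 0, 0, -3, 20, 0, 0]
}}

```text
clock: 4.88
position: [0.5275, -0.0161, 0.1963]
tool_rot: [-0.002, 0.454, 0.891, -0.001]
ft_force: [1.2, 0.1, -0.5]
finger_gap: 0.219
grip_force: 69.9
```

Emit:
{"op": "servo_tool", "data": {
  "series": [-0.6, 5, 0, -0.5, -1.2, 10, 0, -1, -1.8, 15, 0, -1.78, -2.9, 20.1, 0, -1.78, -2.9, 20.1, 0, -1.78]
}}

```text
clock: 5.5
position: [0.4982, 0.1861, 0.1964]
tool_rot: [-0.002, 0.52, 0.854, -0.002]
ft_force: [-0.1, -0.6, -1.0]
finger_gap: 0.218
grip_force: 69.9
```

Emit:
{"op": "servo_tool", "data": {
  "series": [0, 0, -2, 0, 0, 0, -2, 0, 0, 0, -2, 0]
}}

```text
clock: 5.88
position: [0.5002, 0.1829, 0.1784]
tool_rot: [-0.0, 0.522, 0.853, -0.001]
ft_force: [-0.7, -0.7, -0.8]
finger_gap: 0.219
grip_force: 69.8
```

Run:
```python
from h import *
g=read_state(); print(g["position"],g["joints"],g["clock"],g["finger_gap"],g["ft_force"])
M=R.from_quat(np.roll(g["tool_rot"],-1)).as_matrix(); print(np.degrees(np.arctan2(M[1,1],M[0,1])))
im=save("side","pics/s3.png"); t=save("top","pics/t3.png"); cv2.imwrite("pics/s3c.png",np.hstack([cv2.resize(x[...,::-1],None,fx=5,fy=5,interpolation=cv2.INTER_CUBIC) for x in (im[150:265,305:385],t[190:305,215:295])]))
```

```text
[0.5002353  0.182888   0.17842421] [ 3.29015288e-01  3.14440665e-01  1.77432963e+00 -2.08102323e-04
  1.05404035e+00 -1.42777310e-01] 5.875 0.21871926114665918 [-0.66784699 -0.7448719  -0.7676284 ]
27.037621685371615
```

View pics/s3c.png

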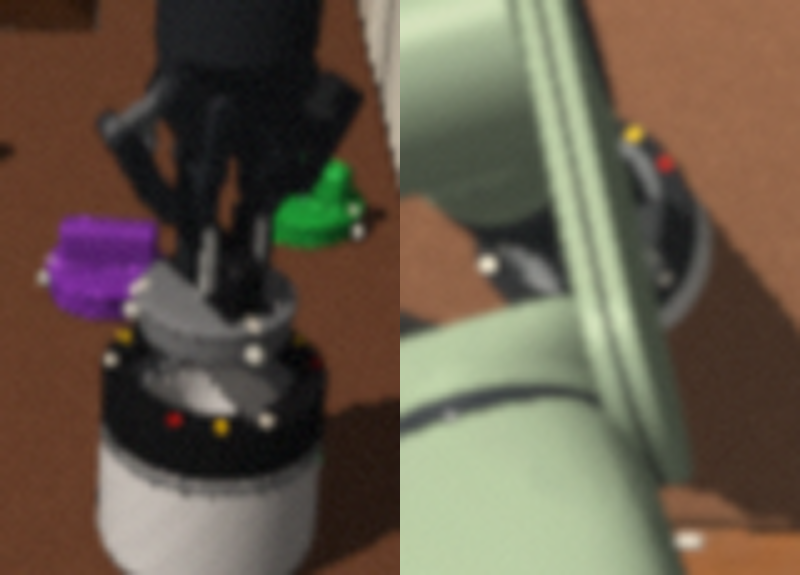

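The lid hangs level over the grinder. Its pins show at crop (253,354) and (130,310), and the collar's white dots at (266,420) and (111,358). I'll compare the pins and dots in the side view.

Run:
```python
from fit import *
im=cv2.imread("pics/s3.png")[...,::-1]
f=lambda x,y:(305+(x+.5)/5-.5,150+(y+.5)/5-.5)
pins=seed(im,[f(253,354),f(130,310)],'w'); print(np.round(pins,1))
pins=[f(253,354),f(130,310)]
dots=seed(im,[f(266,420),f(111,358)],'w')+seed(im,[f(221,428),f(124,334)],'y')+seed(im,[f(174,420)],'r')
zp=.1784-.0493+.006
P=[onz("side",p,zp) for p in pins]
D=[onz("side",p,.1085) for p in dots]
print("grinder side",rigid([pol(.052,a) for a in(120,0,95,-25,70)],D))
for r in(.0445,.0455): print("lid side",rigid([pol(r,a) for a in(120,0)],P))
print(np.round(P,4))
```

```text
[[355.1 220.4]
 [330.8 211.2]]
grinder side (array([0.50096181, 0.18412912]), np.float64(-2.656528727963748), array([0.79417502, 0.77597532, 0.0883015 , 0.8744178 , 0.46014979]))
lid side (array([0.50239094, 0.17692487]), np.float64(-1.1381531079717184), array([3.81447674, 3.81447674]))
lid side (array([0.50213239, 0.17649691]), np.float64(-1.1381531079717162), array([4.68050214, 4.68050214]))
[[0.4842 0.2139 0.1351]
 [0.5436 0.178  0.1351]]
```

Run:
```python
from fit import *
g=read_state(); print(g["position"],g["ft_force"],g["ft_torque"])
im=save("side","pics/s4.png"); g=read_state(); print(g["position"])
M=R.from_quat(np.roll(g["tool_rot"],-1)).as_matrix(); th=np.degrees(np.arctan2(M[1,1],M[0,1]))+90; print(th)
c=g["position"][:2]; zu=g["position"][2]-.0493; k=7; u0,v0=312,180
big=cv2.resize(im[v0:v0+70,u0:u0+70,::-1],None,fx=k,fy=k,interpolation=cv2.INTER_CUBIC); raw=big.copy()
px=lambda P:tuple(((proj("side",P)-[u0,v0]+.5)*k-.5).round().astype(int))
for a in(0,120,240):
    cv2.circle(big,px([*(c+pol(.0445,a+th)),zu+.006]),4,(255,0,255),1)
    cv2.circle(big,px([*(c+pol(.037,a+th)),zu+.025]),4,(255,255,0),1)
for r,z in((.04,.025),(.038,0)):
    cv2.polylines(big,[np.array([px([*(c+pol(r,a)),zu+z]) for a in range(0,360,10)])],True,(0,255,0),1)
for s in(-1,1): 
    for y in(-.01,.01): 
        q=c+np.array(pol(s*.031,th))+np.array(pol(y,th+90)); cv2.circle(big,px([*q,zu+.05]),2,(0,0,255),-1)
cv2.imwrite("pics/s4c.png",cv2.resize(np.hstack([raw,big]),(800,400)))
```

```text
[0.50061799 0.18320958 0.17915872] [-0.18373189 -0.14222613 -0.8181725 ] [ 0.03486432  0.05711665 -0.04113375]
[0.50063166 0.18331477 0.17925789]
117.05204655713378
```

View pics/s4c.png

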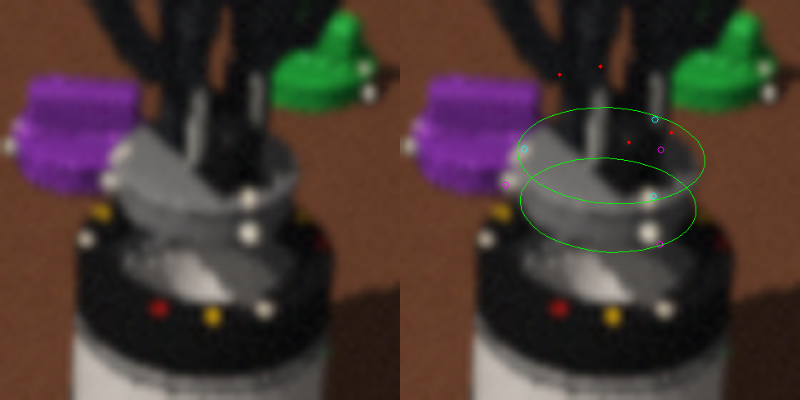

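The left pin and tick match the prediction, but the near pin is about 2 px off, so the lid may have tilted or shifted in the grip. I'll lift it towards the camera's height for a better look.

Emit:
{"op": "servo_tool", "data": {
  "series": [0, 0, 5, 0, 0, 0, 10, 0, 0, 0, 15, 0, 0, 0, 20, 0, 0, 0, 25, 0]
}}

```text
clock: 6.65
position: [0.4999, 0.1834, 0.4312]
tool_rot: [0.0, 0.522, 0.853, 0.001]
ft_force: [1.0, 0.8, -0.5]
finger_gap: 0.222
grip_force: 69.7
```

Emit:
{"op": "servo_tool", "data": {
  "series": [0, 0, 0, 0, 0, 0, 0, 0, 0, 0, 0, 0]
}}

```text
clock: 7.02
position: [0.4998, 0.1834, 0.4272]
tool_rot: [-0.001, 0.522, 0.853, -0.001]
ft_force: [-0.6, 1.1, -1.0]
finger_gap: 0.216
grip_force: 70.0
```

Run:
```python
from fit import *
g=read_state(); print(g["position"])
im=save("side","pics/s5.png")
M=R.from_quat(np.roll(g["tool_rot"],-1)).as_matrix(); th=np.degrees(np.arctan2(M[1,1],M[0,1]))+90; print(th,M[:,2])
c=g["position"][:2]; zu=g["position"][2]-.0493; k=8
u0,v0=(proj("side",[*c,zu+.025])-[25,30]).astype(int); print(u0,v0)
big=cv2.resize(im[v0:v0+60,u0:u0+50,::-1],None,fx=k,fy=k,interpolation=cv2.INTER_CUBIC); raw=big.copy()
px=lambda P:tuple(((proj("side",P)-[u0,v0]+.5)*k-.5).round().astype(int))
for a in(0,120,240):
    p=px([*(c+pol(.0445,a+th)),zu+.006]); cv2.circle(big,p,4,(255,0,255),1); print(a,p)
for r,z in((.04,.025),(.038,0)):
    cv2.polylines(big,[np.array([px([*(c+pol(r,a)),zu+z]) for a in range(0,360,10)])],True,(0,255,0),1)
for s in(-1,1): 
    for y in(-.01,.01): 
        q=c+np.array(pol(s*.031,th))+np.array(pol(y,th+90)); cv2.circle(big,px([*q,zu+.05]),2,(0,0,255),-1)
cv2.imwrite("pics/s5c.png",np.hstack([raw,big]))
```

```text
[0.49982544 0.18343864 0.42715419]
117.08561076533427 [-0.0031143  -0.00110577 -0.99999454]
329 75
0 (np.int64(292), np.int64(369))
120 (np.int64(288), np.int64(284))
240 (np.int64(40), np.int64(314))
```

View pics/s5c.png

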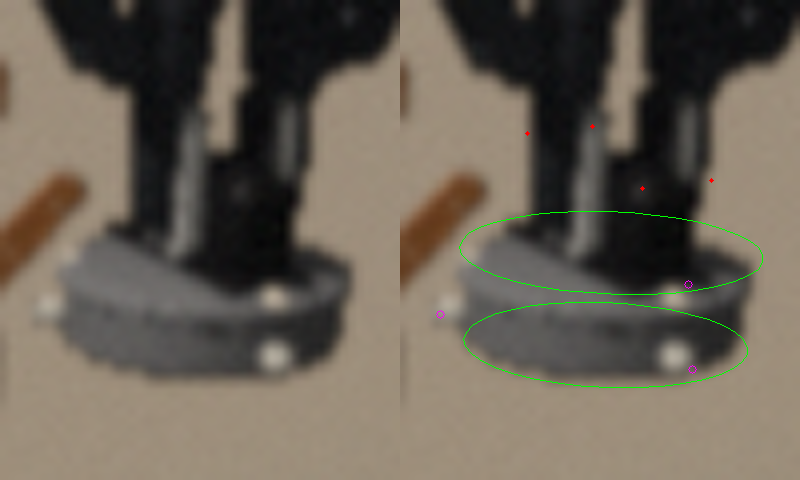

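Run:
```python
from fit import *
from scipy.optimize import least_squares
f=lambda x,y,u0,v0,k:np.array([u0+(x+.5)/k-.5,v0+(y+.5)/k-.5])
k4=400/70
obs=[((.5006,.1833,.1793),117.05,[f(249,233,312,180,k4),f(108,182,312,180,k4)]),
     ((.4998,.1834,.4272),117.09,[f(274,356,329,75,8),f(48,305,329,75,8)])]
for use in([0,1],[1]):
  for rn,rl in((.0455,.042),(.0445,.043)):
    def res(p):
        e=[]
        for i in use:
            T,th,uv=obs[i]
            for a,r,o in((0,rn,uv[0]),(-120,rl,uv[1])):
                q=np.array(T[:2])+p[:2]/1e3+pol(r,a+th+p[3])
                e+=list(proj("side",[*q,T[2]-.0493+.006+p[2]/1e3])-o)
        return np.array(e)
    s=least_squares(res,[0,0,0,0.]); print(use,rn,s.x.round(2),s.fun.round(2))
```

```text
[0, 1] 0.0455 [ 2.05 -4.33  1.18 -2.71] [ 0.32  0.8  -0.17 -1.24  0.46  0.56 -0.63 -0.25]
[0, 1] 0.0445 [ 1.11 -3.65  1.19 -3.45] [ 0.32  0.8  -0.17 -1.23  0.46  0.56 -0.63 -0.25]
[1] 0.0455 [  0.48 -58.16 -14.67  -0.23] [-0.  0.  0. -0.]
[1] 0.0445 [ -0.49 -57.36 -14.61  -0.98] [ 0.  0.  0. -0.]
```

All estimates put the lid's yaw 3–4° below the tool's, and its centre about 2 mm off in x. I'll correct that and look again just above the collar, where camera bias cancels between pins and dots.

Emit:
{"op": "servo_tool", "data": {
  "series": [-0.1, 0, -5, 0.6, -0.1, 0, -11, 0.6, -0.1, 0, -17, 0.6, -0.1, 0, -22, 0.6, -0.1, 0, -26.5, 0.6]
}}

```text
clock: 7.7
position: [0.4982, 0.1833, 0.1611]
tool_rot: [-0.001, 0.499, 0.866, -0.001]
ft_force: [-0.0, 0.4, -1.1]
finger_gap: 0.215
grip_force: 70.0
```

Emit:
{"op": "servo_tool", "data": {
  "series": [0, 0, 0, 0, 0, 0, 0, 0, 0, 0, 0, 0, 0, 0, 0, 0]
}}

```text
clock: 8.2
position: [0.4996, 0.1837, 0.1649]
tool_rot: [0.001, 0.499, 0.866, 0.001]
ft_force: [0.7, -0.6, -0.8]
finger_gap: 0.22
grip_force: 70.3
```

Run:
```python
from fit import *
g=read_state(); print(g["position"],g["ft_force"])
im=save("side","pics/s6.png")
M=R.from_quat(np.roll(g["tool_rot"],-1)).as_matrix(); th=np.degrees(np.arctan2(M[1,1],M[0,1]))+90; print(th)
k=10; u0,v0=318,185
cv2.imwrite("pics/s6c.png",cv2.resize(im[v0:v0+60,u0:u0+60,::-1],None,fx=k,fy=k,interpolation=cv2.INTER_CUBIC))
```

```text
[0.49962081 0.18374467 0.16490942] [ 0.68321521 -0.64931375 -0.81349447]
120.09009728325658
```

View pics/s6c.png

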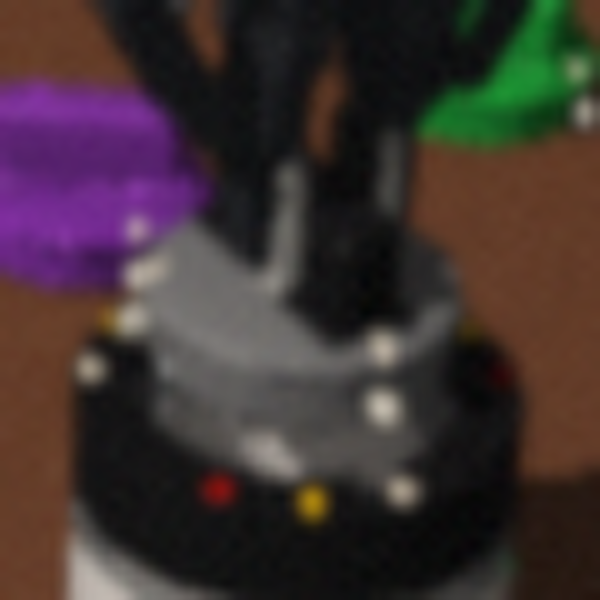

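Pins are at crop (383,408) and (131,318), with their dots at (403,490) and (90,368). Plug edges 155–448 against collar edges 75–520 show it nearly centred sideways.

Run:
```python
from fit import *
f=lambda x,y:(318+(x+.5)/10-.5,185+(y+.5)/10-.5)
G=rigid([pol(.052,a) for a in(120,0,95,70,-25,-50)],[onz("side",f(*p),.1085) for p in((403,490),(90,368),(312,504),(218,491),(110,321),(137,272))][:4]+[onz("side",f(110,321),.1085)]+[onz("side",f(500,376),.1085)]) if 0 else rigid([pol(.052,a) for a in(120,0,95,70)],[onz("side",f(*p),.1085) for p in((403,490),(90,368),(312,504),(218,491))])
print("grinder",G)
for dz in(0,.002,.004):
    z=.1649-.0493+.006+dz
    P=[onz("side",f(383,408),z),onz("side",f(131,318),z)]
    r=rigid([pol(.0455,120),pol(.043,0)],P); print(dz,r, np.round(P,4))
z0=[.4996,.1837]
# plumb-corrected lateral centre of plug and collar
for z,uv in((.1216,(301,380)),(.1085,(297.5,400))): print(proj("side",[*z0,z]),f(*uv))
print(proj("side",[.5012,.184,.1085]),proj("side",[.5012,.184,.09]))
```

```text
grinder (array([0.50109858, 0.18458706]), np.float64(-2.3420354174608953), array([0.73825671, 0.42637374, 0.57460043, 0.58583946]))
0 (array([0.50247995, 0.17695163]), np.float64(0.4101528229163671), array([2.76978409, 2.76978409])) [[0.4818 0.2148 0.1216]
 [0.5431 0.1787 0.1216]]
0.002 (array([0.50260352, 0.18002838]), np.float64(0.4101528229163528), array([2.91401169, 2.91401169])) [[0.4821 0.2178 0.1236]
 [0.5431 0.1818 0.1236]]
0.004 (array([0.50272709, 0.18310512]), np.float64(0.41015282291640753), array([3.0582393, 3.0582393])) [[0.4823 0.2208 0.1256]
 [0.5431 0.185  0.1256]]
[348.14601883 218.08287233] (347.65, 222.55)
[347.87590555 222.50637458] (347.3, 224.55)
[347.23672897 222.54872548] [346.86749885 228.69484497]
```

Emit:
{"op": "servo_tool", "data": {
  "series": [0.05, 0.05, -0.3, 0.3, 0.05, 0.05, -0.6, 0.3, 0.05, 0.05, -0.9, 0.3, 0.05, 0.05, -1.1, 0.3, 0.05, 0.05, -1.1, 0.3]
}}

```text
clock: 8.88
position: [0.5, 0.1851, 0.1544]
tool_rot: [0.0, 0.488, 0.873, 0.001]
ft_force: [-3.0, 2.4, 9.5]
finger_gap: 0.218
grip_force: 71.6
```

Emit:
{"op": "servo_tool", "data": {
  "series": [0, 0, -0.2, 0, 0, 0, -0.4, 0, 0, 0, -0.4, 0]
}}

```text
clock: 9.25
position: [0.4999, 0.1857, 0.1536]
tool_rot: [0.0, 0.488, 0.873, 0.002]
ft_force: [-10.0, 3.1, 28.6]
finger_gap: 0.221
grip_force: 74.6
```

Emit:
{"op": "servo_tool", "data": {
  "series": [-0.05, 0, 0.3, 0, -0.1, 0.05, 0.3, 0, -0.1, 0.05, 0.3, 0, -0.1, 0.05, 0.2, 0, -0.1, 0.05, 0.2, 0]
}}

```text
clock: 9.88
position: [0.4998, 0.1855, 0.1539]
tool_rot: [0.001, 0.488, 0.873, 0.002]
ft_force: [-4.1, 1.0, 17.4]
finger_gap: 0.216
grip_force: 73.0
```

Run:
```python
from fit import *
g=read_state(); print(g["position"],g["ft_force"],g["ft_torque"])
im=save("side","pics/s7.png")
k=10; u0,v0=318,185
cv2.imwrite("pics/s7c.png",cv2.resize(im[v0:v0+60,u0:u0+60,::-1],None,fx=k,fy=k,interpolation=cv2.INTER_CUBIC))
```

```text
[0.49980809 0.18550058 0.15389793] [-4.1330859   1.00195972 17.44032613] [-0.29329013  0.59763242 -0.06392846]
```

View pics/s7c.png

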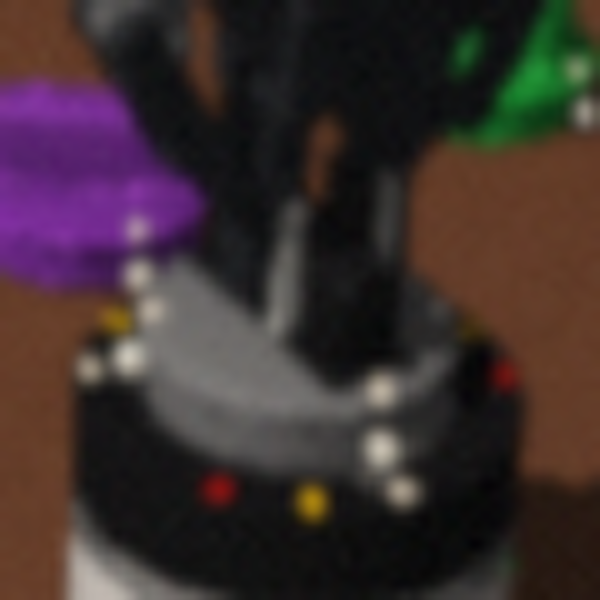

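Run:
```python
from fit import *
f=lambda x,y:(318+(x+.5)/10-.5,185+(y+.5)/10-.5)
g=lambda P:((proj("side",P)-[318,185]+.5)*10-.5).round(0)
G=np.array([.5011,.1840]); th=-2.6
for a in(0,120): print("gap pin expected",a,g([*(G+pol(.0445,a+th)),.1125]),"dot",g([*(G+pol(.052,a+th)),.1085]))
for q in((381,450),(129,356)):
    p=onz("side",f(*q),.1125)[:2]; d=p-G; print(q,p,np.hypot(*d)*1e3,np.degrees(np.arctan2(d[1],d[0]))-th)
```

```text
gap pin expected 0 [120. 356.] dot [ 90. 367.]
gap pin expected 120 [387. 460.] dot [402. 491.]
(381, 450) [0.48194379 0.21929522] 40.15859902872877 121.09054864550022
(129, 356) [0.54326896 0.18204613] 42.21420358678621 -0.05286545423412248
```

The pins have the right bearing, but their radii (40 and 42 mm) show the lid sitting about 4 mm back along its bar. The force and torque agree. I'll lift slightly, shift, and retry.

Emit:
{"op": "servo_tool", "data": {
  "series": [0, 0, 0.5, 0, 0, 0.15, 0.5, 0, 0, 0.3, 0.5, 0, 0, 0.3, 0.5, 0]
}}

```text
clock: 10.42
position: [0.4985, 0.1877, 0.1553]
tool_rot: [-0.0, 0.488, 0.873, -0.0]
ft_force: [-0.4, 1.2, -1.7]
finger_gap: 0.22
grip_force: 70.3
```

Emit:
{"op": "servo_tool", "data": {
  "series": [0, 0, -0.3, 0, 0, 0, -0.6, 0, 0, 0, -0.8, 0, 0, 0, -0.8, 0]
}}

```text
clock: 10.92
position: [0.499, 0.1885, 0.1484]
tool_rot: [-0.0, 0.489, 0.872, 0.001]
ft_force: [-0.9, 2.7, 3.6]
finger_gap: 0.216
grip_force: 71.2
```

Emit:
{"op": "servo_tool", "data": {
  "series": [0, 0.05, -0.2, 0, 0, 0.05, -0.4, 0, 0, 0.05, -0.5, 0, 0, 0.05, -0.5, 0]
}}

```text
clock: 11.42
position: [0.4994, 0.1884, 0.1439]
tool_rot: [0.001, 0.488, 0.873, 0.001]
ft_force: [-1.8, 0.9, 10.4]
finger_gap: 0.217
grip_force: 72.0
```

Emit:
{"op": "servo_tool", "data": {
  "series": [0, 0, -0.2, 0, 0, 0, -0.4, 0, 0, 0, -0.4, 0]
}}

```text
clock: 11.8
position: [0.4997, 0.1886, 0.1421]
tool_rot: [0.001, 0.489, 0.873, 0.001]
ft_force: [-3.6, 1.5, 21.9]
finger_gap: 0.216
grip_force: 74.1
```

Emit:
{"op": "servo_tool", "data": {
  "series": [0, 0, -0.1, 0.3, 0, 0, -0.2, 0.5, 0, 0, -0.2, 0, 0, 0, -0.2, -0.4, 0, 0, -0.2, 0]
}}

```text
clock: 12.42
position: [0.4996, 0.1883, 0.1409]
tool_rot: [0.001, 0.489, 0.872, 0.002]
ft_force: [-6.2, -2.8, 27.9]
finger_gap: 0.218
grip_force: 76.6
```

Run:
```python
from fit import *
g=read_state(); print(g["position"],g["ft_force"],g["ft_torque"])
M=R.from_quat(np.roll(g["tool_rot"],-1)).as_matrix(); print(np.degrees(np.arctan2(M[1,1],M[0,1]))+90, M[:,2].round(4))
im=save("side","pics/s8.png")
k=10; u0,v0=318,185
cv2.imwrite("pics/s8c.png",cv2.resize(im[v0:v0+60,u0:u0+60,::-1],None,fx=k,fy=k,interpolation=cv2.INTER_CUBIC))
```

```text
[0.49964815 0.18833687 0.14089199] [-6.2175132  -2.82245561 27.93398523] [-0.18392814  1.22854637 -1.62752038]
121.43573242689409 [ 0.0038  0.002  -1.    ]
```

View pics/s8c.png

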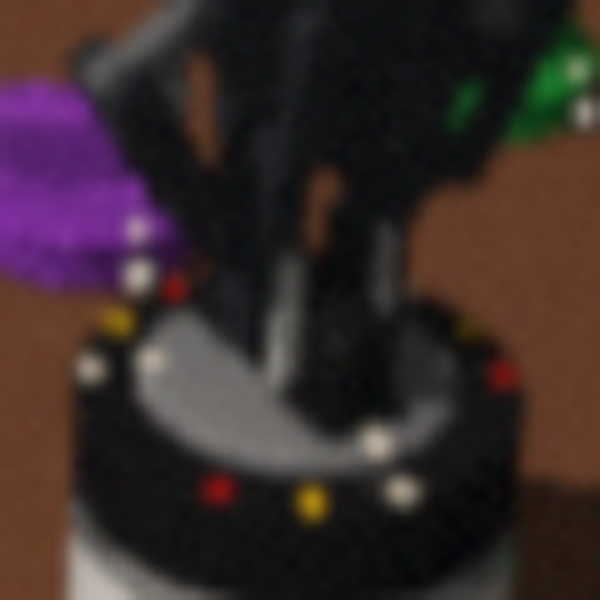

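The lid is home: both ticks dropped about 15 mm from the caught position, to (377,442) and (150,360). Now turning clockwise most of the way, then measuring the ticks numerically.

Emit:
{"op": "servo_tool", "data": {
  "series": [0, 0, 0.2, -1, 0, 0, 0.2, -2, 0, 0, 0.2, -3, 0, 0, 0.2, -4, 0, 0, 0.2, -4]
}}

```text
clock: 13.1
position: [0.5007, 0.1887, 0.1411]
tool_rot: [0.002, 0.632, 0.775, 0.002]
ft_force: [-0.8, 0.9, 13.5]
finger_gap: 0.22
grip_force: 72.3
```

```bash
cat > tick.py <<'E'
from fit import *
f=lambda x,y:(318+(x+.5)/10-.5,185+(y+.5)/10-.5)
G=np.array([.5011,.1840])
def ang(uv):
    d=onz("side",uv,.117)[:2]-G; return np.hypot(*d)*1e3,np.degrees(np.arctan2(d[1],d[0]))
def blobs(fn):
    im=cv2.imread(fn)[...,::-1].astype(float); v=im.min(2)
    b=v-cv2.medianBlur(im.min(2).astype(np.uint8),9)
    m=((b>45)&(im.max(2)-im.min(2)<45)).astype(np.uint8)
    n,l,st,cc=cv2.connectedComponentsWithStats(m)
    for i in range(1,n):
        w=(l==i)*b; y,x=np.mgrid[:400,:640]; c=((w*x).sum()/w.sum(),(w*y).sum()/w.sum())
        if 325<c[0]<372 and 205<c[1]<242: print(np.round(c,1),"crop",np.round((np.array(c)-[318,185]+.5)*10),"r,deg",np.round(ang(c),1),st[i,4])
print("before"); blobs("pics/s8.png")
g=read_state(); print(g["clock"],g["position"],g["ft_force"].round(1),g["ft_torque"].round(2),g["grip_force"])
M=R.from_quat(np.roll(g["tool_rot"],-1)).as_matrix(); print(np.degrees(np.arctan2(M[1,1],M[0,1]))+90)
save("side","pics/s9.png"); print("now"); blobs("pics/s9.png")
E
python3 tick.py
```

```text
before
[331.3 207.6] crop [138. 231.] r,deg [ 68.9 -53.3] 3
[331.2 212.1] crop [137. 276.] r,deg [ 52.6 -39. ] 8
[345.5 218.8] crop [280. 343.] r,deg [  6.3 -38.7] 11
[326.5 221.5] crop [ 90. 370.] r,deg [53.1 12.6] 4
[332.3 220.3] crop [148. 358.] r,deg [38.   8.3] 3
[360.  226.5] crop [425. 420.] r,deg [ 40.9 136.4] 2
[355.3 228.8] crop [378. 443.] r,deg [ 42.5 114.8] 9
[357.9 233.7] crop [404. 492.] r,deg [ 63.1 111.6] 7
[325.7 240.8] crop [ 82. 563.] r,deg [105.1  60.7] 13
13.1 [0.50068977 0.18873307 0.14105366] [-0.8  0.9 13.5] [0.41 0.2  0.05] 72.26256251335144
101.61378962447937
now
[331.3 207.6] crop [138. 231.] r,deg [ 68.9 -53.3] 3
[355.  212.3] crop [375. 278.] r,deg [  41.3 -119.2] 10
[331.2 212.1] crop [137. 276.] r,deg [ 52.6 -39. ] 8
[343.8 214. ] crop [263. 295.] r,deg [ 27.5 -71.7] 15
[333. 218.] crop [155. 335.] r,deg [36.4 -8.4] 1
[326.5 221.5] crop [ 90. 370.] r,deg [53.1 12.6] 4
[331.  222.5] crop [135. 380.] r,deg [43.5 20.9] 2
[350.2 229.8] crop [327. 453.] r,deg [44.2 97.3] 14
[357.9 233.7] crop [404. 492.] r,deg [ 63.1 111.6] 7
[325.7 240.8] crop [ 82. 563.] r,deg [105.1  60.7] 13
```

Emit:
{"op": "servo_tool", "data": {
  "series": [0, 0, 0, -0.5, 0, 0, 0, -1, 0, 0, 0, -1.4, 0, 0, 0, -1.4, 0, 0, 0, -1.4]
}}

```text
clock: 13.78
position: [0.5011, 0.1888, 0.1411]
tool_rot: [0.002, 0.678, 0.735, 0.003]
ft_force: [0.7, 0.0, 12.2]
finger_gap: 0.217
grip_force: 72.1
```

```bash
sed -i 's/"side",uv,.117/"side",uv,.1135/; s/^print("before").*$//; s/s9.png/s10.png/g' tick.py
cat >> tick.py <<'E'
print("yellow",[np.round(((proj("side",[*(G+np.array(pol(.052,a-27.6))),.1085])-[318,185]+.5)*10)) for a in(0,120)])
blobs("pics/s8.png"); print(); blobs("pics/s9.png")
E
python3 tick.py | grep -v "137. 276\|138. 231\|82. 563\|404. 492\| 90. 370"
```

```text
13.775 [0.50112349 0.18875354 0.14105488] [ 0.7  0.  12.2] [ 0.35 -0.07  0.09] 72.1299147605896
94.6520387710101
now
[331.4 207.5] crop [139. 230.] r,deg [ 74.  -56.6] 4
[343.4 212.9] crop [259. 284.] r,deg [ 38.2 -75.8] 16
[354.5 212.3] crop [370. 278.] r,deg [  46.2 -114.6] 16
[348.4 229.8] crop [309. 453.] r,deg [38.9 92.5] 14
[325.7 240.9] crop [ 82. 564.] r,deg [101.   59.4] 13
yellow [array([115., 322.]), array([312., 502.])]
[345.5 218.8] crop [280. 343.] r,deg [ 10.4 -63.7] 11
[332.3 220.3] crop [148. 358.] r,deg [37.5  0.2] 3
[360.  226.5] crop [425. 420.] r,deg [ 37.9 142.7] 2
[355.3 228.8] crop [378. 443.] r,deg [ 38.1 118.6] 9

[355.  212.3] crop [375. 278.] r,deg [  46.6 -116.3] 10
[343.8 214. ] crop [263. 295.] r,deg [ 32.9 -75.2] 15
[333. 218.] crop [155. 335.] r,deg [ 37.5 -16.7] 1
[331.  222.5] crop [135. 380.] r,deg [41.9 14. ] 2
[350.2 229.8] crop [327. 453.] r,deg [39.2 98.8] 14
```

The tick is at 92.5° against the yellow bar at 92.4°. I'll add 1° for play, then hold.

Emit:
{"op": "servo_tool", "data": {
  "series": [0, 0, 0, -0.25, 0, 0, 0, -0.25, 0, 0, 0, -0.25, 0, 0, 0, -0.25, 0, 0, 0, -0.25]
}}

```text
clock: 14.45
position: [0.5011, 0.1887, 0.1411]
tool_rot: [0.002, 0.686, 0.728, 0.003]
ft_force: [0.6, 0.1, 12.3]
finger_gap: 0.22
grip_force: 72.1
```

Emit:
{"op": "servo_tool", "data": {
  "series": [0, 0, 0, 0, 0, 0, 0, 0, 0, 0, 0, 0, 0, 0, 0, 0, 0, 0, 0, 0]
}}

```text
clock: 15.08
position: [0.5011, 0.1887, 0.141]
tool_rot: [0.002, 0.686, 0.728, 0.003]
ft_force: [-0.1, 0.3, 12.6]
finger_gap: 0.219
grip_force: 72.1
```

Emit:
{"op": "servo_tool", "data": {
  "series": [0, 0, 0, 0, 0, 0, 0, 0, 0, 0, 0, 0, 0, 0, 0, 0, 0, 0, 0, 0]
}}

```text
clock: 15.7
position: [0.5011, 0.1887, 0.141]
tool_rot: [0.002, 0.686, 0.728, 0.003]
ft_force: [0.7, 0.5, 11.4]
finger_gap: 0.221
grip_force: 72.1
```

Emit:
{"op": "servo_tool", "data": {
  "series": [0, 0, 0, 0, 0, 0, 0, 0, 0, 0, 0, 0, 0, 0, 0, 0, 0, 0, 0, 0]
}}

```text
clock: 16.32
position: [0.5011, 0.1887, 0.141]
tool_rot: [0.002, 0.686, 0.728, 0.003]
ft_force: [1.4, -0.6, 12.0]
finger_gap: 0.217
grip_force: 72.1
```

Emit:
{"op": "servo_tool", "data": {
  "series": [0, 0, 0, 0, 0, 0, 0, 0, 0, 0, 0, 0, 0, 0, 0, 0, 0, 0, 0, 0]
}}

```text
clock: 16.95
position: [0.5011, 0.1887, 0.141]
tool_rot: [0.002, 0.686, 0.728, 0.003]
ft_force: [0.6, 0.3, 11.7]
finger_gap: 0.215
grip_force: 72.1
```

Emit:
{"op": "servo_tool", "data": {
  "series": [0, 0, 0, 0, 0, 0, 0, 0, 0, 0, 0, 0, 0, 0, 0, 0, 0, 0, 0, 0]
}}

```text
clock: 17.58
position: [0.5011, 0.1887, 0.1411]
tool_rot: [0.002, 0.686, 0.728, 0.003]
ft_force: [0.6, 0.2, 12.0]
finger_gap: 0.22
grip_force: 72.1
```

Emit:
{"op": "servo_tool", "data": {
  "series": [0, 0, 0, 0, 0, 0, 0, 0, 0, 0, 0, 0, 0, 0, 0, 0, 0, 0, 0, 0]
}}

```text
clock: 18.2
position: [0.5011, 0.1887, 0.141]
tool_rot: [0.002, 0.686, 0.728, 0.003]
ft_force: [0.6, 1.8, 11.7]
finger_gap: 0.221
grip_force: 72.1
```

Emit:
{"op": "servo_tool", "data": {
  "series": [0, 0, 0, 0, 0, 0, 0, 0, 0, 0, 0, 0, 0, 0, 0, 0, 0, 0, 0, 0]
}}

```text
clock: 18.82
position: [0.5011, 0.1888, 0.141]
tool_rot: [0.002, 0.686, 0.728, 0.003]
ft_force: [1.0, 0.3, 13.1]
finger_gap: 0.22
grip_force: 72.1
```

```bash
sed -i 's/s10.png/s11.png/g;/s8.png/d' tick.py; python3 tick.py | grep -v "137. 276\|138. 231\|82. 563\|404. 492\| 90. 370"
```

```text
18.825 [0.50111835 0.18875317 0.14103753] [ 1.   0.3 13.1] [ 0.44 -0.02  0.07] 72.13199615478516
93.40586826808978
now
[343.3 213.1] crop [258. 286.] r,deg [ 37.3 -75. ] 15
[354.4 212.6] crop [369. 281.] r,deg [  44.6 -115.3] 17
[348.5 229.9] crop [310. 454.] r,deg [39.3 92.7] 15
yellow [array([115., 322.]), array([312., 502.])]
```

Emit:
{"op": "servo_tool", "data": {
  "series": [0, 0, 0, -0.2, 0, 0, 0, -0.2, 0, 0, 0, -0.2, 0, 0, 0, -0.2, 0, 0, 0, -0.2]
}}

```text
clock: 19.5
position: [0.5011, 0.1887, 0.141]
tool_rot: [0.002, 0.692, 0.722, 0.003]
ft_force: [0.7, -0.3, 12.0]
finger_gap: 0.219
grip_force: 72.1
```

Emit:
{"op": "servo_tool", "data": {
  "series": [0, 0, 0, 0, 0, 0, 0, 0, 0, 0, 0, 0, 0, 0, 0, 0, 0, 0, 0, 0]
}}

```text
clock: 20.12
position: [0.5011, 0.1887, 0.141]
tool_rot: [0.002, 0.692, 0.722, 0.003]
ft_force: [0.2, 0.5, 11.5]
finger_gap: 0.219
grip_force: 72.1
```

Emit:
{"op": "servo_tool", "data": {
  "series": [0, 0, 0, 0, 0, 0, 0, 0, 0, 0, 0, 0, 0, 0, 0, 0, 0, 0, 0, 0]
}}

```text
clock: 20.75
position: [0.5011, 0.1887, 0.141]
tool_rot: [0.002, 0.692, 0.722, 0.003]
ft_force: [0.9, 1.0, 11.7]
finger_gap: 0.22
grip_force: 72.1
```

Emit:
{"op": "servo_tool", "data": {
  "series": [0, 0, 0, 0, 0, 0, 0, 0, 0, 0, 0, 0, 0, 0, 0, 0, 0, 0, 0, 0]
}}

```text
clock: 21.38
position: [0.5011, 0.1887, 0.1411]
tool_rot: [0.002, 0.692, 0.722, 0.003]
ft_force: [-0.0, -0.2, 11.1]
finger_gap: 0.213
grip_force: 72.1
```

Emit:
{"op": "servo_tool", "data": {
  "series": [0, 0, 0, 0, 0, 0, 0, 0, 0, 0, 0, 0, 0, 0, 0, 0, 0, 0, 0, 0]
}}

```text
clock: 22.0
position: [0.5011, 0.1887, 0.141]
tool_rot: [0.002, 0.692, 0.722, 0.003]
ft_force: [-0.1, 0.9, 12.4]
finger_gap: 0.221
grip_force: 72.1
```

Emit:
{"op": "servo_tool", "data": {
  "series": [0, 0, 0, 0, 0, 0, 0, 0, 0, 0, 0, 0, 0, 0, 0, 0, 0, 0, 0, 0]
}}

```text
clock: 22.62
position: [0.5011, 0.1887, 0.141]
tool_rot: [0.002, 0.692, 0.722, 0.003]
ft_force: [0.3, 0.6, 12.0]
finger_gap: 0.219
grip_force: 72.1
```

Emit:
{"op": "servo_tool", "data": {
  "series": [0, 0, 0, 0, 0, 0, 0, 0, 0, 0, 0, 0, 0, 0, 0, 0, 0, 0, 0, 0]
}}

```text
clock: 23.25
position: [0.5011, 0.1887, 0.1411]
tool_rot: [0.002, 0.692, 0.722, 0.003]
ft_force: [0.8, 0.7, 12.6]
finger_gap: 0.218
grip_force: 72.1
```

```bash
sed -i 's/s11.png/s12.png/g' tick.py; python3 tick.py | grep -v "137. 276\|138. 231\|82. 563\|404. 492\| 90. 370"; python3 -c "
from rig import env; print(env.close_job())"
```

```text
23.25 [0.50112292 0.18872555 0.14105515] [ 0.8  0.7 12.6] [ 0.41 -0.07  0.12] 72.13075518608093
92.40523138985337
now
[354.4 212.5] crop [369. 280.] r,deg [  45.1 -114.9] 16
[343.3 213.8] crop [258. 293.] r,deg [ 34.1 -73.2] 15
[335. 217.] crop [175. 325.] r,deg [ 34.7 -27. ] 1
[348.5 229.7] crop [310. 452.] r,deg [38.8 92.7] 16
yellow [array([115., 322.]), array([312., 502.])]
the job is handed in; nothing more can be done
None
```

I pushed the lid home, turned it clockwise to the yellow pulse mark and held it there at least 3.7 s, short of the lock click. I handed the job in at 23 s, still gripping the lid; by the camera its tick was within about 1° of the yellow bar, but I have not seen the verdict.

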